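# Seat a grating insert against the grater's sprung ejector and hold it

### The arm

A 6-joint arm with a two-finger parallel gripper is mounted at the origin on the work surface. World frame = base frame: x ahead of the robot, y to its left, z up, the work surface at z = 0. Lengths are in m, angles in degrees, forces in N, time in s.
With the tool pointing down it reaches from about 0.375 to 0.75 m from the base axis. Payload 9 kg.
Tool frame: the origin (TCP) lies midway between the tips of the shut fingers; the grasp point (between the pads) lies 19 mm behind it; z points along the fingers, y is the line along which they close (so a half turn about z gives the same grasp; the last joint's range is limited). The gripper opens to 85 mm and grips with 20 to 120 N. Pads are 22 mm wide; open, the fingers measure 114 mm over their backs; the gripper's body (76 mm by 85 mm) begins 54 mm behind the grasp point. The pads swing forward as they close: fully open they stand 13 mm farther back than shut.
Start: joints at [56.683, 5.964, 5.575, 89.605, 0, 77.527], TCP at [0.214, 0.561, 0.231] pointing down, gripper open.
Joint ranges: [-171.21, 171.21], [-48.23, 106.86], [-62.78, 66.21], [-105.2, 120.99], [-86.42, 89.51], [-180, 180]. Speed limits (degrees/s): [127.2, 127.2, 147.25, 180, 180, 180].

### API

Orientations are given as [roll, pitch, yaw] about the fixed x, y, z axes, in that order (R = Rz(yaw) Ry(pitch) Rx(roll)).
In Python, from station import sensors, snapshot, calibration, workorder gives the robot as it stands.
- The arm moves only by the shell command python3 -m pendant 'ROWS' [FORCE]. ROWS is JSON, a list of rows, each an object with "hand": the finger opening in cm, from 0 to 8.54; "slide": the shift along the tool's x, y, z in cm, a list of three; "yaw": the turn about the tool's z in degrees. A call has 1 to 8 rows; each row is the pose to reach, as a shift and turn from the pose commanded when the call began, along the tool's axes at that moment; what a row does not reach only later rows make up. A row lasts 1/8 s, in which the tool goes at most 62.5 mm and 10.7 degrees, less where a joint would pass 70% of its speed; a pose out of reach is approached as far as the arm can. A call with a gripper value outside its range is refused whole. The fingers move at their own pace and stop on an object; FORCE is the grip in N (left out, the last holds). Time passes only in rows, so rows that repeat a pose let the fingers close. It gives the time, the measured TCP pose, the force, the opening and the grip force at its end, in the units of the state.
- sensors.sense(): the state, without advancing time (a new reading comes with each control period).
- snapshot(name): name is "side" or "top"; returns (picture, depth): 480x640x3 uint8, blue, green, red; 480x640 float32, m along the optical axis (not along the pixel's ray), 0 where there is no reading.
- calibration(name): a dict with "K" (3x3 intrinsics, pixels), "dist_coeffs" ([k1, k2, p1, p2, k3] as OpenCV has them; the pictures are not rectified), "R" (3x3) and "t" (3): a world point X has camera coordinates R X + t. Camera axes: x right, y down, z forward; pixel columns grow to the right and rows downward; lengths in m; the calibration is good to about 2 mm. A picture is of the moment at which its call begins. calibration takes no time and is no camera call.
- workorder.job_done(): hands the job in; it is judged then, once.
The state is a dict: "time": time; "joints": joint angles; "dq": joint speeds; "effort": joint torques, N m; "ee_pos": TCP position; "ee_rot": TCP orientation; "ft_force": force on the tool from outside, world axes, zero at the start; "moment": the same for the moment, N m; "grip_width": opening from 0.0 (shut) to 1.0 (fully open); "finger_force": force on a finger pad.
Only numpy, scipy, OpenCV 4.12 (cv2) and the standard library are available. Lean on these libraries where they do the work, as an engineer would, in place of code of your own. Each camera call takes 0.05 s, during which the arm holds its last target. There are 200 camera calls.

### The job

Slide the orange-rimmed grating insert up out of the wooden rack, lower it plate-first into the guide grooves of the white grater and press it down against the red sprung ejector until the ejector is fully down on its hard stop, firmly but without forcing it. Finish while still holding the insert pressed down on the stop: do not let go, the spring would push it back up. Leave the blue-rimmed insert in its slot and the other things on the table where they stand.

Things in the scene. Friction and masses are not known exactly. Their poses are not given: they have to be found in the camera images.
- insert: Grating insert with the orange rim, loose, 0.11 to 0.22 kg: upright flat metal plate 80 mm wide (its x), 4 mm thick (its y), topped by an orange plastic rim 80 x 12 x 24 mm (x, y, z) to grip it by; 130 mm tall in all. Origin at the centre of its lower edge, z up to the rim. Starts in one of the two outer rack slots; either face may look either way in the grater.
- spare: The other insert, same size and form, with a blue rim and finer dots, in the other outer rack slot 90 mm away; stays there.
- rack: Fixed wooden rack, base 110 x 150 x 10 mm (x, y, z), origin at the centre of its underside. Three slots 6 mm wide run along its x at y = -45, 0 and 45 mm (the middle one empty); slot floors are 10 mm and the tops of the slot walls 55 mm above the table.
- grater: Fixed white table-top grater, origin on the table right below the middle of the insert's place between two grey guide posts. Base 120 mm wide (y), from x = -70 to 190 mm, 35 mm tall; motor housing 125 mm tall from x = 62 to 188 mm, its knob up to 142 mm.
- ejector_top (a point): Centre of the top of the red ejector, a 20 mm round sprung button midway between the guide posts; 75 mm above the table at rest, 60 mm when on its hard stop.
- ejector (a joint): How far the ejector is pressed down, in m: 0 at rest, 0.015 on its hard stop. The spring pushes back with 4 N at the start of the travel and 10 N at the stop; pressing on beyond that only loads the stop.
- colander: Pink plastic colander, 190 mm across (two small rim handles more), 90 mm tall; bystander.
- jar: Closed glass jar with clamp lid, 92 mm across, 127 mm tall; bystander.
- rolling_pin: Wooden rolling pin lying down, 420 mm long along its x, 48 mm thick; bystander.
- ramekin: White ceramic ramekin, 90 mm across, 48 mm tall; bystander.
- trivet: Black silicone trivet, 170 x 170 x 9 mm, flat on the table; bystander.
- seat (a point): Where the centre of the insert's lower edge rests when fully home, 60 mm above the table, axes as the grater's. The guide posts stand at x = +-48 mm, tops 124 mm above the table; their facing upright grooves are 7 mm wide (y), flared to 24 mm at the top, and 83 mm apart floor to floor (x): the insert goes in with its x along this x, either way round. Its rim stays above the posts.

How it is judged (in metres and radians):
On the way, in this order (a step that is already met when the one before it is completed fails the run):
1. the orange-rimmed insert is held clear above the rack's slot walls (height (world z) of insert above 0.065 m and contact force between the fingers and insert above 2 N), for 0.2 s.
2. the insert stands in the guide grooves on the ejector (horizontal distance between insert and grater below 0.005 m and height (world z) of insert below 0.08 m and angle between the x axis of insert and the x axis of grater, either way round below 0.1 rad), for 0.1 s.
At the end, for the whole second after the job is handed in: Orange-rimmed insert upright in the grooves (within 5 mm, 0.1 rad), held down at rest with 8 to 45 N by the robot, ejector at least 13.7 of 15 mm down; blue-rimmed insert still in its slot, no bystander moved 40 mm (value of joint ejector above 0.0137 m and horizontal distance between insert and grater below 0.005 m and distance between insert and ejector_top below 0.006 m and angle between the x axis of insert and the x axis of grater, either way round below 0.1 rad and angle between insert's own z axis and vertical below 0.1 rad and contact force between the fingers and insert above 4 N and contact force between insert and grater between 8 and 45 N and linear speed of insert below 0.02 m/s and horizontal distance between spare and rack below 0.055 m and height (world z) of spare below 0.02 m and angle between spare's own z axis and vertical below 0.15 rad and distance of each of colander, jar, rolling_pin, ramekin, trivet from where it was at the start of the episode below 0.04 m); the arm keeps its last pose, push and grip.
It fails at once if the insert is forced into the grater with more than 70 N (contact force between insert and grater above 70 N).
It fails at once if the blue-rimmed insert is pulled out of its slot (height (world z) of spare above 0.04 m).
It fails at once if a bystander is pushed more than 40 mm (distance of any of colander, jar, rolling_pin, ramekin, trivet from where it was at the start of the episode above 0.04 m).
It also fails if it takes over 40 s, if anything falls off the work surface, if the arm or the gripper's body presses on something with over 40 N, if the wrist force passes 120 N, or if a joint passes its speed limit or range.

## Working session

There is one attempt and no reset: what is moved stays moved. The work goes in short steps, Python scripts to look and compute and a shell command to move; the robot and the scene stay as the last step left them, time stands still between calls to the robot, and variables do not carry over. Pictures are saved under pics/ and viewed, at most 10 in all, crops included, and the job is handed in when it is done.

```bash
mkdir -p pics; ls; python3 - <<'E'
from station import sensors, snapshot, calibration
import cv2,numpy as np
for n in("side","top"):
    p,d=snapshot(n);cv2.imwrite(f"pics/{n}0.png",p);np.save(f"pics/{n}0.npy",d)
    c=calibration(n);print(n,np.round(c["K"],1).tolist(),c["dist_coeffs"],np.round(-np.array(c["R"]).T@np.array(c["t"]),3),np.round(c["R"],3).tolist())
print(sensors.sense())
E
```

```text
pics
side [[596.9, 0.0, 323.9], [0.0, 596.9, 237.9], [0.0, 0.0, 1.0]] [-0.12819602  0.          0.          0.          0.        ] [-0.086 -0.815  1.028] [[0.75, -0.661, -0.021], [-0.458, -0.497, -0.737], [0.477, 0.562, -0.676]]
top [[563.2, 0.0, 322.0], [0.0, 563.2, 242.5], [0.0, 0.0, 1.0]] [-0.03792671  0.          0.          0.          0.        ] [ 0.423 -0.01   1.338] [[-0.003, -1.0, -0.002], [-0.995, 0.003, -0.105], [0.105, 0.002, -0.995]]
{'time': 0.1, 'joints': array([ 5.66821247e+01,  5.99539047e+00,  5.53248312e+00,  8.96045606e+01,
       -1.43115736e-03,  7.75270005e+01]), 'dq': array([ 0.00803622, -0.18645847,  0.19320225, -0.02523931,  0.06626184,
        0.04370899]), 'effort': array([ 6.91549489e-03, -5.58209646e+01,  5.04718065e+01,  1.31085108e-02,
       -2.40158579e-04,  3.78567006e-05]), 'ee_pos': array([0.21333432, 0.56047968, 0.23060741]), 'ee_rot': array([-1.79933815e+02, -1.31743177e-02,  1.59155117e+02]), 'ft_force': array([ 0.75408401, -0.24655958,  0.23297414]), 'moment': array([-0.01983606, -0.00920295,  0.02677949]), 'finger_force': 0.0, 'grip_width': 1.0020342885352191}
```

View pics/top0.png

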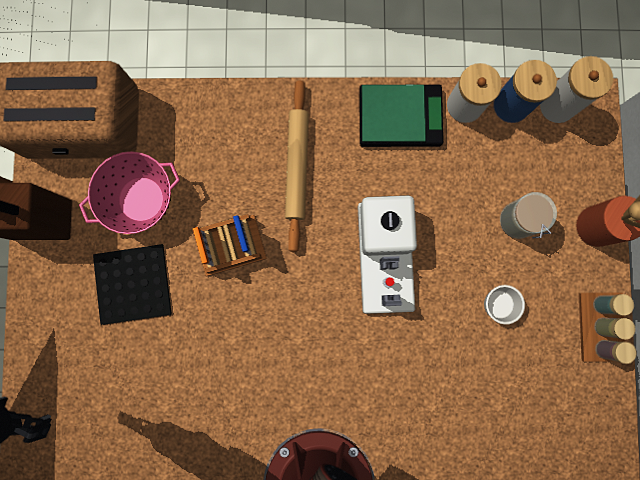

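View pics/side0.png

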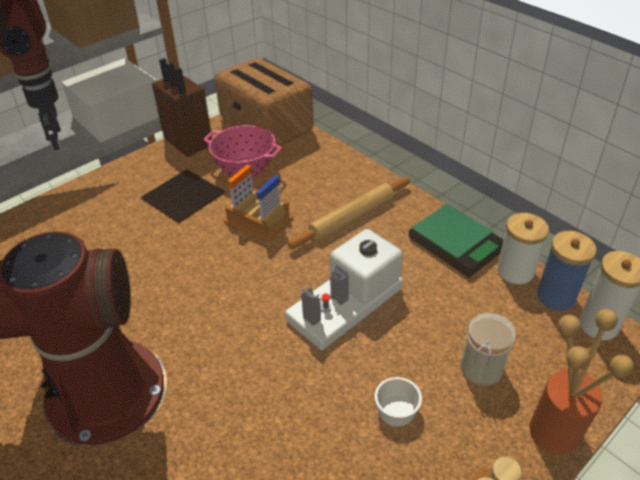

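The top view shows the orange rim at about (201,245), the blue rim at (241,234), the red ejector at (390,282) and the guide posts at (390,263) and (390,300). The side view shows orange at (240,178), the ejector at (326,298), and an uncluttered path between rack and grater.

```bash
cat > h.py <<'E'
import cv2,numpy as np
from station import sensors,snapshot,calibration
def rays(n,uv):
    c=calibration(n);R=np.array(c["R"]);o=-R.T@np.array(c["t"])
    q=cv2.undistortPoints(np.float64(uv).reshape(-1,1,2),np.array(c["K"]),np.array(c["dist_coeffs"])).reshape(-1,2)
    return o,np.c_[q,np.ones(len(q))]@R      # R^T applied; camera z component = 1
def plane(n,uv,z):
    o,r=rays(n,uv);return o+r*((z-o[2])/r[:,2])[:,None]
def cloud(n,d,uv):
    o,r=rays(n,uv);uv=np.int32(uv);return o+r*d[uv[:,1],uv[:,0]][:,None]
def blob(p,lo,hi,box=None):
    m=cv2.inRange(cv2.cvtColor(p,cv2.COLOR_BGR2HSV),lo,hi)
    if box: k=np.zeros_like(m);x0,y0,x1,y1=box;k[y0:y1,x0:x1]=255;m&=k
    return np.argwhere(m)[:,::-1]
def rect(P):
    (c,s,a)=cv2.minAreaRect(np.float32(P[:,:2]*1000));b=cv2.boxPoints((c,s,a))
    e=max((b[1]-b[0],b[2]-b[1]),key=np.linalg.norm);return np.round(c,1),np.round(s,1),round(np.degrees(np.arctan2(e[1],e[0]))%180,1)
E
python3 - <<'E'
from h import *
p=cv2.imread("pics/top0.png");d=np.load("pics/top0.npy")
for nm,lo,hi,box,z in(("orange",(5,200,150),(18,255,255),(185,215,225,275),.14),("blue",(105,150,60),(130,255,255),(225,205,260,260),.14),("red",(0,150,120),(4,255,255),(375,270,405,295),.075)):
    uv=blob(p,lo,hi,box);C=cloud("top",d,uv);k=abs(C[:,2]-z)<.008
    print(nm,len(uv),k.sum(),"z",np.percentile(C[:,2],[5,50,90,98]).round(4),rect(plane("top",uv[k],z)),plane("top",uv[k],z).mean(0).round(4))
# grater: housing top z=.125, posts .124, base .035
uv=np.argwhere(np.ones((130,75)))+[350,190]
C=cloud("top",d,uv)
for z,nm in((.125,"housing/posts"),(.035,"base")):
    k=abs(C[:,2]-z)<.006;P=plane("top",uv[k],z);
    if z>.1:
        h=P[:,0]>.49; 
        for s in(0,1):
            pass
        m=np.zeros((480,640),np.uint8);m[uv[k][:,1],uv[k][:,0]]=255
        n,l,st,ce=cv2.connectedComponentsWithStats(m)
        for i in range(1,n):
            if st[i,4]>15: print(nm,st[i].tolist(),rect(plane("top",np.argwhere(l==i)[:,::-1],z)))
    else: print(nm,rect(P))
cv2.imwrite("pics/crop.png",np.hstack([cv2.resize(p[205:285,180:270],None,fx=4,fy=4,interpolation=0),cv2.resize(p[245:325,350:430],None,fx=4,fy=4,interpolation=0)]))
E
```

```text
orange 194 190 z [0.1358 0.1404 0.1435 0.1461] (array([544.9, 255.1]), array([78.9, 11.1]), np.float32(16.3)) [0.5445 0.2549 0.14  ]
blue 201 189 z [0.135  0.1404 0.1439 0.1459] (array([569.7, 168.1]), array([78.4, 11.2]), np.float32(16.1)) [0.5692 0.168  0.14  ]
red 56 54 z [0.0688 0.0746 0.0774 0.0786] (array([ 467. , -158.3]), array([15.8, 15.7]), np.float32(89.8)) [ 0.4673 -0.158   0.075 ]
housing/posts [363, 196, 53, 57, 2388] (array([ 591. , -152.9]), array([121.7, 111.3]), np.float32(2.0))
housing/posts [383, 257, 16, 4, 54] (array([ 514.9, -155.3]), array([32.5,  6.5]), np.float32(89.8))
base (array([ 580.6, -154. ]), array([120.3, 143.2]), np.float32(179.8))
```

View pics/crop.png

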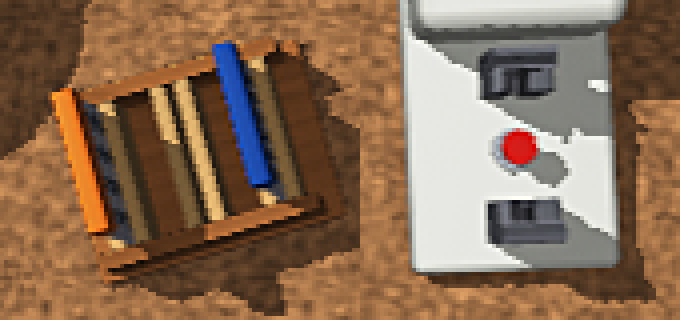

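Top-view measurements: orange insert centre (0.545, 0.255) at 16.3°, with the blue one 90.5 mm away, which matches the given 90 mm. The ejector is at (0.467, -0.158) and the grater yaw is about 2°. Next I work out the approach.

```bash
cat >> h.py <<'E'
from scipy.spatial.transform import Rotation as Ro
def goto(x,y,z,yaw):
    s=sensors.sense();R=Ro.from_euler("xyz",s["ee_rot"],degrees=True)
    d=R.inv().apply(np.array([x,y,z])-s["ee_pos"])*100
    w=-((yaw-s["ee_rot"][2]+90)%180-90)
    print("pos",(s["ee_pos"]*1000).round(1),"rot",s["ee_rot"].round(2),"F",s["ft_force"].round(1),"g",s["finger_force"].round(1),s["grip_width"].round(3),"t",s["time"])
    print("slide cm",d.round(2),"yaw",round(w,2))
E
python3 -c "
from h import *
goto(.545,.255,.20,16.3)"
```

```text
Traceback (most recent call last):
  File "h.py", line 23, in goto
    print("pos",(s["ee_pos"]*1000).round(1),"rot",s["ee_rot"].round(2),"F",s["ft_force"].round(1),"g",s["finger_force"].round(1),s["grip_width"].round(3),"t",s["time"])
                                                                                                      ^^^^^^^^^^^^^^^^^^^^^^^
AttributeError: 'float' object has no attribute 'round'
```

```bash
sed -i 's/s\["finger_force"\].round(1),s\["grip_width"\].round(3)/round(s["finger_force"],1),round(s["grip_width"],3)/' h.py
python3 -c "
from h import *
goto(.545,.255,.20,16.3)"
```

```text
pos [213.3 560.5 230.6] rot [-1.7993e+02 -1.0000e-02  1.5916e+02] F [ 0.8 -0.2  0.2] g 0.0 1.002 t 0.1
slide cm [-41.87 -16.74   3.07] yaw -37.14
```

```bash
python3 -m pendant '[{"hand":5,"slide":[-5,-2,0],"yaw":-4},{"hand":5,"slide":[-10.5,-4.2,0],"yaw":-9},{"hand":5,"slide":[-16,-6.4,0],"yaw":-14},{"hand":5,"slide":[-21.5,-8.6,0],"yaw":-19},{"hand":5,"slide":[-27,-10.8,0],"yaw":-24},{"hand":5,"slide":[-32.5,-13,0],"yaw":-29},{"hand":5,"slide":[-37.5,-15,1],"yaw":-34},{"hand":5,"slide":[-41.9,-16.7,2],"yaw":-37.1}]' 60
python3 -m pendant '[{"hand":5,"slide":[0,0,0.5],"yaw":0},{"hand":5,"slide":[0,0,1],"yaw":0},{"hand":5,"slide":[0,0,1],"yaw":0}]'
python3 - <<'E'
from h import *
goto(.545,.255,.109,16.3)
ims=[]
for n in("top","side"):
    p,d=snapshot(n);cv2.imwrite(f"pics/{n}1.png",p);ims.append(p)
a=cv2.resize(ims[0][190:290,170:290],None,fx=3.3,fy=3.3);b=cv2.resize(ims[1][120:220,190:310],None,fx=3.3,fy=3.3)
cv2.imwrite("pics/c1.png",np.hstack([a,b]))
E
```

```text
time: 1.1
ee_pos: [0.5469, 0.2539, 0.2107]
ee_rot: [180.0, -0.0, -163.7]
ft_force: [-0.3, 0.6, -0.7]
grip_width: 0.586
finger_force: 0.0
time: 1.48
ee_pos: [0.5447, 0.2564, 0.201]
ee_rot: [180.0, -0.0, -163.7]
ft_force: [0.2, -0.1, -0.0]
grip_width: 0.583
finger_force: 0.0
pos [544.7 256.4 201. ] rot [ 1.7999e+02 -4.0000e-02 -1.6368e+02] F [ 0.2 -0.1 -0. ] g 0.0 0.583 t 1.475
slide cm [ 0.01 -0.15  9.2 ] yaw 0.02
```

View pics/c1.png

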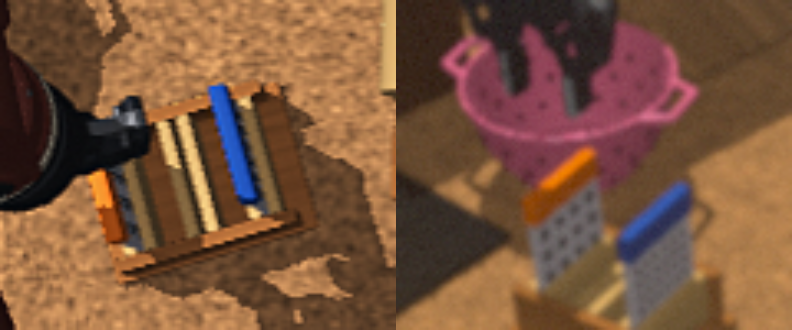

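The fingers straddle the orange rim (side crop, fingertips at about (515,85) and (575,100) above the rim at (560,185)), so I descend and grip.

```bash
python3 -m pendant '[{"hand":5,"slide":[0,-0.15,3],"yaw":0},{"hand":5,"slide":[0,-0.15,6],"yaw":0},{"hand":5,"slide":[0,-0.15,8],"yaw":0},{"hand":5,"slide":[0,-0.15,9.2],"yaw":0},{"hand":5,"slide":[0,-0.15,9.2],"yaw":0},{"hand":2.5,"slide":[0,-0.15,9.2],"yaw":0},{"hand":0.5,"slide":[0,-0.15,9.2],"yaw":0},{"hand":0.5,"slide":[0,-0.15,9.2],"yaw":0}]' 80
python3 -m pendant '[{"hand":0.5,"slide":[0,0,0],"yaw":0},{"hand":0.5,"slide":[0,0,0],"yaw":0},{"hand":0.5,"slide":[0,0,0],"yaw":0}]' 80
```

```text
time: 2.58
ee_pos: [0.5469, 0.2544, 0.1105]
ee_rot: [180.0, 0.1, -163.7]
ft_force: [0.1, -0.0, 3.8]
grip_width: 0.127
finger_force: 78.6
time: 2.95
ee_pos: [0.5469, 0.2544, 0.1105]
ee_rot: [180.0, 0.1, -163.7]
ft_force: [0.5, 1.2, 6.0]
grip_width: 0.124
finger_force: 78.7
```

```bash
python3 -m pendant '[{"hand":0.5,"slide":[0,0,-1],"yaw":0},{"hand":0.5,"slide":[0,0,-3],"yaw":0},{"hand":0.5,"slide":[0,0,-5],"yaw":0},{"hand":0.5,"slide":[0,0,-7.5],"yaw":0},{"hand":0.5,"slide":[0,0,-10],"yaw":0},{"hand":0.5,"slide":[0,0,-12.5],"yaw":0},{"hand":0.5,"slide":[0,0,-14.5],"yaw":0},{"hand":0.5,"slide":[0,0,-14.5],"yaw":0}]' 
python3 - <<'E'
from h import *
p,d=snapshot("side");cv2.imwrite("pics/side2.png",p);cv2.imwrite("pics/c2.png",cv2.resize(p[80:260,160:340],None,fx=3,fy=3))
goto(.467,-.1575,.255,2)
E
```

```text
time: 3.95
ee_pos: [0.547, 0.2544, 0.2572]
ee_rot: [-180.0, 0.2, -163.7]
ft_force: [-0.5, -0.3, -0.9]
grip_width: 0.124
finger_force: 77.9
pos [546.6 254.3 255.5] rot [-1.8000e+02  1.1000e-01 -1.6375e+02] F [ 0.1  0.3 -1.2] g 77.9 0.127 t 4.0
slide cm [ 1.916e+01 -3.730e+01  1.000e-02] yaw 14.25
```

View pics/c2.png

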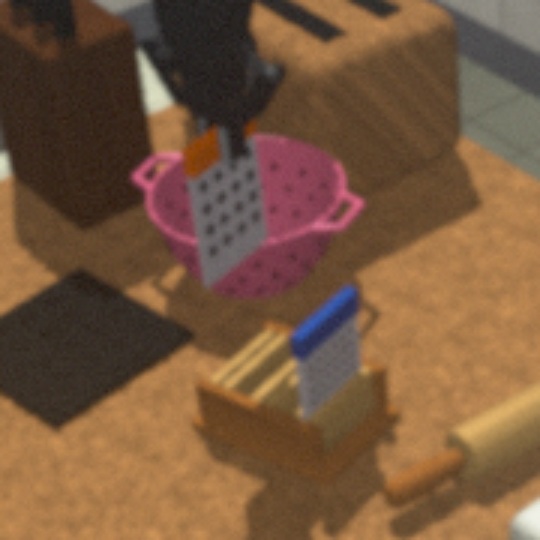

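The insert is held upright, clear of the rack (crop: plate (190-265,130-290)), and the blue insert is still in its slot. Next I carry it to the grater.

```bash
python3 -m pendant '[{"hand":0.5,"slide":[1.9,-3.7,0],"yaw":1},{"hand":0.5,"slide":[4.5,-8.7,0],"yaw":3},{"hand":0.5,"slide":[7.1,-13.8,0],"yaw":5},{"hand":0.5,"slide":[9.7,-18.9,0],"yaw":7},{"hand":0.5,"slide":[12.3,-24,0],"yaw":9},{"hand":0.5,"slide":[14.9,-29,0],"yaw":11},{"hand":0.5,"slide":[17.4,-33.8,0],"yaw":13},{"hand":0.5,"slide":[19.2,-37.3,0],"yaw":14.2}]' 
python3 -m pendant '[{"hand":0.5,"slide":[0,0,0],"yaw":0},{"hand":0.5,"slide":[0,0,0],"yaw":0},{"hand":0.5,"slide":[0,0,0],"yaw":0}]'
python3 - <<'E'
from h import *
ims=[]
for n in("top","side"):
    p,d=snapshot(n);cv2.imwrite(f"pics/{n}3.png",p);np.save(f"pics/{n}3.npy",d);ims.append(p)
cv2.imwrite("pics/c3.png",np.hstack([cv2.resize(ims[0][230:330,340:440],(400,400),interpolation=0),cv2.resize(ims[1][200:340,270:410],(400,400),interpolation=0)]))
goto(.467,-.1575,.255,2)
E
```

```text
time: 5.0
ee_pos: [0.4651, -0.1595, 0.2533]
ee_rot: [180.0, -0.1, -178.1]
ft_force: [0.1, 0.9, -1.1]
grip_width: 0.125
finger_force: 78.1
time: 5.38
ee_pos: [0.4663, -0.1567, 0.2541]
ee_rot: [180.0, -0.0, -177.9]
ft_force: [0.9, 0.2, -1.9]
grip_width: 0.13
finger_force: 78.2
pos [ 466.4 -156.8  254.3] rot [ 179.99    0.   -177.85] F [ 0.  -0.2 -1.5] g 78.2 0.122 t 5.475
slide cm [-0.06 -0.07 -0.07] yaw 0.15
```

View pics/c3.png

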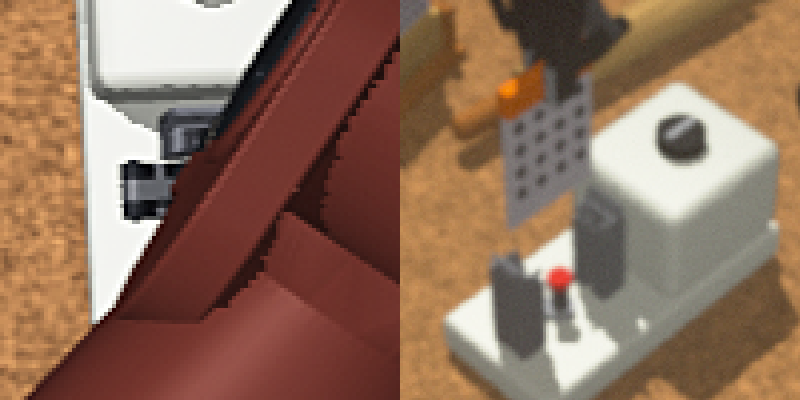

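The insert hangs above the grater (side crop: plate lower corners at about (512,228) and (592,178), posts at (508,255) and (598,195), ejector at (560,278)). I check the relative offset in the side view itself.

```bash
python3 - <<'E'
from h import *
p=cv2.imread("pics/side3.png");d=np.load("pics/side3.npy");p0=cv2.imread("pics/side0.png")
vv,uu=np.mgrid[215:290,295:350];uv=np.c_[uu.ravel(),vv.ravel()];C=cloud("side",d,uv)
k=(abs(C[:,1]+.157)<.025)&(C[:,2]>.145)&(C[:,0]<.53)&(C[:,0]>.40)
print("plate pts",k.sum(),C[k].min(0).round(3),C[k].max(0).round(3))
m=np.zeros(p.shape[:2],np.uint8);m[uv[k][:,1],uv[k][:,0]]=255
# cast plate pixels onto the plate's upright plane y = y0 + (x-.4664)*tan(2deg); x extent at rows below the rim
o,r=rays("side",uv[k]);t=np.tan(np.radians(2.1));y0=-.157
lam=(y0+(o[0]-.4664)*t-o[1])/(r[:,1]-r[:,0]*t);P=o+r*lam[:,None]
P[:,0]=P[:,0]
q=P[(P[:,2]>.17)&(P[:,2]<.22)]
L=[];
rows=uv[k][(P[:,2]>.17)&(P[:,2]<.22)]
for v in range(rows[:,1].min()+3,rows[:,1].max()-3):
    pass
# left/right edge: per z bin
for z in np.arange(.16,.226,.008):
    s=P[abs(P[:,2]-z)<.004];print(round(z,3),len(s),s[:,0].min().round(4),s[:,0].max().round(4))
for x in np.arange(.435,.505,.01):
    s=P[abs(P[:,0]-x)<.005];print("bottom",round(x,3),s[:,2].min().round(4))
# posts/ejector in the side view
uv0=blob(p,(0,150,90),(5,255,255),(312,285,340,312));print("red",len(uv0),plane("side",uv0[uv0[:,1]<=np.percentile(uv0[:,1],60)],.075).mean(0).round(4),np.ptp(uv0,axis=0))
g=p[255:345,285:365];cv2.imwrite("pics/c4.png",np.hstack([cv2.resize(p[210:285,295:370],(375,375),interpolation=0),cv2.resize(p[255:330,295:370],(375,375),interpolation=0)]))
vv,uu=np.mgrid[250:340,295:355];uv=np.c_[uu.ravel(),vv.ravel()];C=cloud("side",d,uv)
k=(abs(C[:,2]-.121)<.008)&(C[:,0]<.525)&(C[:,0]>.40)&(p[uv[:,1],uv[:,0]].mean(1)<130)
m=np.zeros((480,640),np.uint8);m[uv[k][:,1],uv[k][:,0]]=255
n,l,st,ce=cv2.connectedComponentsWithStats(m)
for i in range(1,n):
    if st[i,4]>10: print("post",st[i],rect(plane("side",np.argwhere(l==i)[:,::-1],.124)))
E
```

```text
plate pts 1589 [ 0.421 -0.181  0.152] [ 0.505 -0.136  0.319]
0.16 85 0.4226 0.5042
0.168 83 0.4231 0.5042
0.176 88 0.4211 0.5043
0.184 86 0.4212 0.5015
0.192 90 0.4217 0.5016
0.2 90 0.4221 0.5017
0.208 90 0.4226 0.5018
0.216 88 0.423 0.5019
0.224 91 0.4211 0.502
bottom 0.435 0.1525
bottom 0.445 0.1532
bottom 0.455 0.153
bottom 0.465 0.1528
bottom 0.475 0.1526
bottom 0.485 0.1532
bottom 0.495 0.153
bottom 0.505 0.1528
red 40 [ 0.4676 -0.1619  0.075 ] [7 6]
post [330 264  19  16 124] (array([ 504.4, -162.7]), array([28. , 40.2]), np.float32(91.6))
post [300 287  16  14  99] (array([ 414.2, -166.9]), array([36.7, 24.6]), np.float32(69.5))
```

View pics/c4.png

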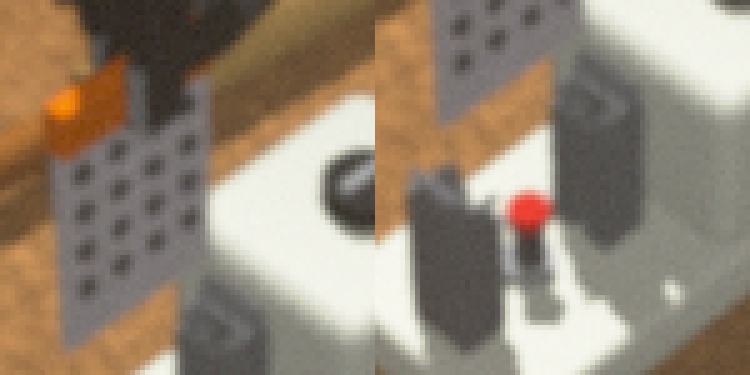

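```bash
python3 - <<'E'
from h import *
c=calibration("side")
pr=lambda X:cv2.projectPoints(np.float64(X).reshape(-1,1,3),cv2.Rodrigues(np.array(c["R"]))[0],np.array(c["t"]),np.array(c["K"]),np.array(c["dist_coeffs"]))[0].reshape(-1,2)
p=cv2.imread("pics/side0.png");q=cv2.imread("pics/side3.png")
for im in(p,q):
    uv=blob(im,(0,120,80),(6,255,255),(312,280,340,312));print("red obs",uv.mean(0),uv.min(0),uv.max(0))
print("red pred",pr([.467,-.1573,.075]),pr([.457,-.1573,.075])[0,1], "per 10mm",pr([.477,-.1573,.075])-pr([.467,-.1573,.075]))
print("plate mid",pr([.4624,-.157,.153]),"corners",pr([[.4224,-.157,.153],[.5024,-.157,.153]]))
print("post tops mid",pr([[.467-.048,-.159,.124],[.467+.048,-.1556,.124]]))
E
```

```text
red obs [325.48148148 297.16666667] [322 294] [330 301]
red obs [325.30769231 297.19230769] [322 294] [329 301]
red pred [[323.95424966 294.77122258]] 297.1251706612962 per 10mm [[ 3.48913779 -2.33762355]]
plate mid [[321.39095192 270.2730487 ]] corners [[306.4785192  279.85862971]
 [335.85316479 260.97020967]]
post tops mid [[306.41720336 290.94948498]
 [339.89655873 267.4955516 ]]
```

```bash
python3 - <<'E'
from h import *
q=cv2.imread("pics/side3.png");S=cv2.cvtColor(q,cv2.COLOR_BGR2HSV)[...,1].astype(float)
o=None
def onplate(uv):
    o,r=rays("side",uv);t=np.tan(np.radians(2.1));lam=(-.1568+(o[0]-.4664)*t-o[1])/(r[:,1]-r[:,0]*t);return o+r*lam[:,None]
def cross(prof,u0,rise):
    lo,hi=np.median(prof[:4]),np.median(prof[-4:]);h=(lo+hi)/2
    for i in range(len(prof)-1):
        if (prof[i]-h)*(prof[i+1]-h)<=0: return u0+i+(prof[i]-h)/(prof[i]-prof[i+1]+1e-9)
for v in range(244,278,3):
    P=onplate([[cross(S[v,299:315],299,0),v]])[0];print("L",v,P.round(4))
for v in range(226,262,3):
    g=S[v,329:345].astype(int);print("R",v,g.tolist(),q[v,329:345].mean(1).astype(int).tolist())
E
```

```text
L 244 [ 0.421  -0.1585  0.254 ]
L 247 [ 0.4208 -0.1585  0.2463]
L 250 [ 0.4208 -0.1585  0.2384]
L 253 [ 0.4217 -0.1584  0.2298]
L 256 [ 0.4227 -0.1584  0.221 ]
L 259 [ 0.4234 -0.1584  0.2124]
L 262 [ 0.4229 -0.1584  0.2045]
L 265 [ 0.4228 -0.1584  0.1962]
L 268 [ 0.4228 -0.1584  0.1879]
L 271 [ 0.423  -0.1584  0.1792]
L 274 [ 0.4229 -0.1584  0.1707]
L 277 [ 0.4211 -0.1585  0.1634]
R 226 [80, 77, 107, 93, 66, 48, 36, 65, 91, 122, 121, 120, 116, 139, 122, 121] [45, 47, 58, 82, 101, 114, 115, 109, 106, 95, 95, 94, 92, 81, 81, 80]
R 229 [47, 51, 33, 24, 17, 18, 24, 46, 93, 119, 123, 117, 126, 119, 136, 129] [49, 53, 64, 71, 88, 108, 111, 105, 91, 78, 79, 82, 84, 82, 76, 81]
R 232 [43, 41, 30, 25, 20, 13, 21, 49, 91, 119, 133, 119, 129, 116, 122, 136] [54, 63, 70, 86, 97, 112, 114, 107, 89, 84, 82, 83, 81, 83, 84, 84]
R 235 [9, 13, 12, 17, 10, 17, 27, 40, 78, 119, 123, 120, 126, 118, 121, 126] [114, 114, 119, 114, 118, 118, 114, 106, 96, 79, 78, 82, 79, 82, 80, 91]
R 238 [6, 16, 19, 39, 29, 12, 20, 44, 78, 118, 127, 135, 133, 135, 138, 137] [117, 105, 91, 73, 74, 100, 109, 110, 97, 90, 10
[... 386 characters left out ...]
44, 26, 13, 11, 12, 13, 11] [119, 107, 92, 81, 91, 108, 120, 141, 170, 194, 216, 228, 232, 237, 236, 236]
R 250 [9, 16, 10, 11, 13, 10, 13, 17, 17, 12, 9, 11, 11, 12, 11, 12] [118, 120, 119, 115, 118, 121, 135, 171, 220, 236, 239, 238, 237, 237, 238, 237]
R 253 [14, 9, 18, 27, 22, 13, 16, 17, 15, 10, 10, 11, 11, 9, 9, 8] [119, 111, 95, 79, 76, 98, 126, 175, 220, 236, 239, 238, 237, 239, 239, 238]
R 256 [17, 11, 13, 18, 22, 16, 14, 14, 18, 17, 11, 11, 10, 10, 9, 11] [118, 115, 114, 108, 109, 120, 128, 157, 197, 218, 228, 234, 237, 238, 238, 238]
R 259 [8, 16, 12, 12, 12, 8, 16, 13, 19, 17, 20, 19, 19, 14, 11, 11] [118, 121, 123, 120, 124, 118, 126, 137, 157, 179, 194, 206, 214, 222, 229, 233]
```

```bash
python3 - <<'E'
from h import *
d=np.load("pics/side3.npy");q=cv2.imread("pics/side3.png")
def pts(u0,v0,u1,v1):
    v,u=np.mgrid[v0:v1,u0:u1];uv=np.c_[u.ravel(),v.ravel()];return uv,cloud("side",d,uv)
uv,C=pts(313,250,333,262);print("plate",np.median(C,0).round(4),C.std(0).round(4))
s=np.polyfit(C[:,0]-.4664,C[:,1],1);print("plate y at .4664",s[1].round(4),"yaw",np.degrees(np.arctan(s[0])).round(2))
uv,C=pts(322,294,330,300);k=C[:,2]>.068;print("red",k.sum(),np.median(C[k],0).round(4),C[k].min(0).round(4),C[k].max(0).round(4))
uv,C=pts(285,255,410,350)
for zc,nm in((.035,"base top"),(.125,"housing top"),(.124,"posts")):
    k=abs(C[:,2]-zc)<.004
    print(nm,k.sum(),np.percentile(C[k],[1,99],axis=0).round(4).tolist())
uv,C=pts(290,255,420,350)
k=(C[:,2]>.05)&(C[:,2]<.115)&(C[:,0]>.40)
h,e=np.histogram(C[k][:,0],bins=np.arange(.40,.66,.004));print("x",dict(zip(e.round(3).tolist(),h.tolist())))
kp=k&(C[:,0]<.53);h,e=np.histogram(C[kp][:,1],bins=np.arange(-.22,-.10,.004));print("y posts",dict(zip(e.round(3).tolist(),h.tolist())))
kp=k&(C[:,0]>.54);h,e=np.histogram(C[kp][:,1],bins=np.arange(-.24,-.10,.004));print("y housing",dict(zip(e.round(3).tolist(),h.tolist())))
E
```

```text
plate [ 0.466  -0.1582  0.1935] [0.0157 0.0016 0.0144]
plate y at .4664 -0.1581 yaw 2.65
red 46 [ 0.4659 -0.1624  0.0746] [ 0.4571 -0.1715  0.0687] [ 0.4746 -0.1529  0.0795]
base top 1783 [[0.3977, -0.2213, 0.0312], [0.6415, -0.104, 0.0388]]
housing top 815 [[0.4157, -0.2119, 0.1211], [0.6245, -0.1282, 0.1286]]
posts 839 [[0.4157, -0.2129, 0.1202], [0.6254, -0.128, 0.1278]]
x {0.4: 0, 0.404: 0, 0.408: 31, 0.412: 201, 0.416: 36, 0.42: 33, 0.424: 25, 0.428: 39, 0.432: 48, 0.436: 18, 0.44: 0, 0.444: 0, 0.448: 0, 0.452: 0, 0.456: 18, 0.46: 35, 0.464: 18, 0.468: 20, 0.472: 8, 0.476: 0, 0.48: 0, 0.484: 0, 0.488: 0, 0.492: 68, 0.496: 154, 0.5: 50, 0.504: 55, 0.508: 44, 0.512: 32, 0.516: 23, 0.52: 10, 0.524: 33, 0.528: 296, 0.532: 112, 0.536: 32, 0.54: 34, 0.544: 32, 0.548: 22, 0.552: 29, 0.556: 27, 0.56: 31, 0.564: 19, 0.568: 25, 0.572: 20, 0.576: 26, 0.58: 25, 0.584: 20, 0.588: 27, 0.592: 22, 0.596: 25, 0.6: 25, 0.604: 24, 0.608: 19, 0.612: 28, 0.616: 22, 0.62: 28, 0.624: 21, 0.628: 25, 0.632: 24, 0.636: 22, 0.64: 22, 0.644: 16, 0.648: 7, 0.652: 4}
y posts {-0.22: 0, -0.216: 0, -0.212: 0, -0.208: 7, -0.204: 6, -0.2: 9, -0.196: 9, -0.192: 9, -0.188: 16, -0.184: 40, -0.18: 231, -0.176: 185, -0.172: 91, -0.168: 89, -0.164: 81, -0.16: 71, -0.156: 117, -0.152: 64, -0.148: 56, -0.144: 15, -0.14: 6, -0.136: 2, -0.132: 3, -0.128: 3, -0.124: 5, -0.12: 7, -0.116: 9, -0.112: 4, -0.108: 3}
y housing {-0.24: 0, -0.236: 0, -0.232: 0, -0.228: 0, -0.224: 0, -0.22: 49, -0.216: 471, -0.212: 145, -0.208: 6, -0.204: 0, -0.2: 0, -0.196: 0, -0.192: 0, -0.188: 0, -0.184: 0, -0.18: 0, -0.176: 0, -0.172: 0, -0.168: 0, -0.164: 0, -0.16: 0, -0.156: 0, -0.152: 0, -0.148: 0, -0.144: 0, -0.14: 0, -0.136: 0, -0.132: 0, -0.128: 0, -0.124: 0, -0.12: 0, -0.116: 0, -0.112: 0, -0.108: 0}
```

The top and side views agree on x (shift about +2.6 mm). On y they differ by about 5 mm, which is within the 24 mm flare. I take the midpoint and feel my way in.

```bash
python3 -m pendant '[{"hand":0.5,"slide":[-0.27,-0.37,0],"yaw":0},{"hand":0.5,"slide":[-0.27,-0.37,1],"yaw":0},{"hand":0.5,"slide":[-0.27,-0.37,2],"yaw":0},{"hand":0.5,"slide":[-0.27,-0.37,2.5],"yaw":0},{"hand":0.5,"slide":[-0.27,-0.37,2.5],"yaw":0},{"hand":0.5,"slide":[-0.27,-0.37,2.5],"yaw":0}]'
python3 -m pendant '[{"hand":0.5,"slide":[0,0,0.2],"yaw":0},{"hand":0.5,"slide":[0,0,0.4],"yaw":0},{"hand":0.5,"slide":[0,0,0.6],"yaw":0},{"hand":0.5,"slide":[0,0,0.8],"yaw":0},{"hand":0.5,"slide":[0,0,0.8],"yaw":0}]'
```

```text
time: 6.22
ee_pos: [0.4691, -0.1613, 0.2295]
ee_rot: [-180.0, 0.0, -177.9]
ft_force: [0.3, 0.3, -0.8]
grip_width: 0.126
finger_force: 78.3
time: 6.85
ee_pos: [0.4689, -0.1612, 0.221]
ee_rot: [180.0, -0.0, -177.9]
ft_force: [0.1, 0.7, -1.6]
grip_width: 0.125
finger_force: 78.3
```

```bash
python3 -m pendant '[{"hand":0.5,"slide":[0,0,0.1],"yaw":0},{"hand":0.5,"slide":[0,0,0.2],"yaw":0},{"hand":0.5,"slide":[0,0,0.3],"yaw":0},{"hand":0.5,"slide":[0,0,0.3],"yaw":0}]'
python3 -m pendant '[{"hand":0.5,"slide":[0,0,0.1],"yaw":0},{"hand":0.5,"slide":[0,0,0.2],"yaw":0},{"hand":0.5,"slide":[0,0,0.3],"yaw":0},{"hand":0.5,"slide":[0,0,0.3],"yaw":0}]'
```

```text
time: 7.35
ee_pos: [0.4689, -0.1612, 0.2182]
ee_rot: [180.0, -0.0, -177.9]
ft_force: [0.3, 0.3, -1.3]
grip_width: 0.129
finger_force: 78.3
time: 7.85
ee_pos: [0.469, -0.1612, 0.2152]
ee_rot: [180.0, -0.0, -177.9]
ft_force: [-0.0, -0.1, -1.1]
grip_width: 0.126
finger_force: 78.3
```

```bash
python3 - <<'E'
from h import *
p,d=snapshot("side");cv2.imwrite("pics/side5.png",p);cv2.imwrite("pics/c5.png",cv2.resize(p[225:325,285:385],(800,800),interpolation=cv2.INTER_CUBIC)[:600])
E
python3 -m pendant '[{"hand":0.5,"slide":[0,0,0.1],"yaw":0},{"hand":0.5,"slide":[0,0,0.2],"yaw":0},{"hand":0.5,"slide":[0,0,0.3],"yaw":0},{"hand":0.5,"slide":[0,0,0.3],"yaw":0}]'
```

```text
time: 8.4
ee_pos: [0.4689, -0.1612, 0.2122]
ee_rot: [180.0, -0.0, -177.9]
ft_force: [0.3, -0.1, -2.0]
grip_width: 0.123
finger_force: 78.3
```

View pics/c5.png

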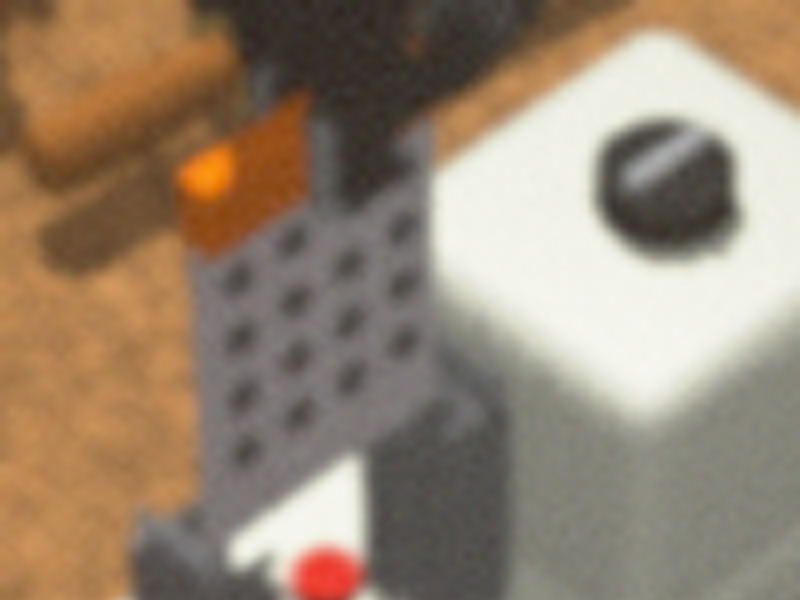

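The plate is entering between the posts: lower corners at about (215,535) by the left flare and (440,405) at the right post top, with the red ejector below at (325,572). There is no contact force, so I continue in small steps.

```bash
python3 -m pendant '[{"hand":0.5,"slide":[0,0,0.1],"yaw":0},{"hand":0.5,"slide":[0,0,0.2],"yaw":0},{"hand":0.5,"slide":[0,0,0.3],"yaw":0},{"hand":0.5,"slide":[0,0,0.3],"yaw":0}]'
python3 -m pendant '[{"hand":0.5,"slide":[0,0,0.1],"yaw":0},{"hand":0.5,"slide":[0,0,0.2],"yaw":0},{"hand":0.5,"slide":[0,0,0.3],"yaw":0},{"hand":0.5,"slide":[0,0,0.3],"yaw":0}]'
```

```text
time: 8.9
ee_pos: [0.469, -0.1612, 0.2092]
ee_rot: [180.0, -0.0, -177.9]
ft_force: [0.3, -0.4, -0.5]
grip_width: 0.13
finger_force: 78.3
time: 9.4
ee_pos: [0.4689, -0.1612, 0.2062]
ee_rot: [180.0, -0.0, -177.9]
ft_force: [-0.7, 0.2, -2.2]
grip_width: 0.13
finger_force: 78.3
```

```bash
python3 -m pendant '[{"hand":0.5,"slide":[0,0,0.1],"yaw":0},{"hand":0.5,"slide":[0,0,0.2],"yaw":0},{"hand":0.5,"slide":[0,0,0.3],"yaw":0},{"hand":0.5,"slide":[0,0,0.4],"yaw":0},{"hand":0.5,"slide":[0,0,0.4],"yaw":0}]'
python3 -m pendant '[{"hand":0.5,"slide":[0,0,0.1],"yaw":0},{"hand":0.5,"slide":[0,0,0.2],"yaw":0},{"hand":0.5,"slide":[0,0,0.3],"yaw":0},{"hand":0.5,"slide":[0,0,0.4],"yaw":0},{"hand":0.5,"slide":[0,0,0.4],"yaw":0}]'
```

```text
time: 10.02
ee_pos: [0.469, -0.1612, 0.2022]
ee_rot: [180.0, -0.0, -177.9]
ft_force: [0.3, -0.2, -2.1]
grip_width: 0.125
finger_force: 78.3
time: 10.65
ee_pos: [0.4689, -0.1612, 0.1982]
ee_rot: [180.0, -0.0, -177.9]
ft_force: [-0.4, -0.4, -1.9]
grip_width: 0.126
finger_force: 78.3
```

```bash
python3 -m pendant '[{"hand":0.5,"slide":[0,0,0.2],"yaw":0},{"hand":0.5,"slide":[0,0,0.5],"yaw":0},{"hand":0.5,"slide":[0,0,0.8],"yaw":0},{"hand":0.5,"slide":[0,0,1.1],"yaw":0},{"hand":0.5,"slide":[0,0,1.4],"yaw":0},{"hand":0.5,"slide":[0,0,1.4],"yaw":0}]'
python3 -m pendant '[{"hand":0.5,"slide":[0,0,0.2],"yaw":0},{"hand":0.5,"slide":[0,0,0.4],"yaw":0},{"hand":0.5,"slide":[0,0,0.6],"yaw":0},{"hand":0.5,"slide":[0,0,0.8],"yaw":0},{"hand":0.5,"slide":[0,0,1.0],"yaw":0},{"hand":0.5,"slide":[0,0,1.0],"yaw":0}]'
```

```text
time: 11.4
ee_pos: [0.4689, -0.1612, 0.184]
ee_rot: [180.0, -0.0, -177.9]
ft_force: [-0.1, -0.4, -0.8]
grip_width: 0.124
finger_force: 78.3
time: 12.15
ee_pos: [0.4691, -0.1613, 0.1746]
ee_rot: [-180.0, 0.0, -177.9]
ft_force: [-0.8, 0.6, 3.0]
grip_width: 0.127
finger_force: 78.9
```

The spring shows up at the expected height (about 4.5 N), so I press on.

```bash
python3 -m pendant '[{"hand":0.5,"slide":[0,0,0.2],"yaw":0},{"hand":0.5,"slide":[0,0,0.4],"yaw":0},{"hand":0.5,"slide":[0,0,0.6],"yaw":0},{"hand":0.5,"slide":[0,0,0.8],"yaw":0},{"hand":0.5,"slide":[0,0,1.0],"yaw":0},{"hand":0.5,"slide":[0,0,1.2],"yaw":0},{"hand":0.5,"slide":[0,0,1.2],"yaw":0}]'
python3 -m pendant '[{"hand":0.5,"slide":[0,0,0.05],"yaw":0},{"hand":0.5,"slide":[0,0,0.1],"yaw":0},{"hand":0.5,"slide":[0,0,0.1],"yaw":0}]'
python3 -m pendant '[{"hand":0.5,"slide":[0,0,0.05],"yaw":0},{"hand":0.5,"slide":[0,0,0.1],"yaw":0},{"hand":0.5,"slide":[0,0,0.1],"yaw":0}]'
```

```text
time: 13.02
ee_pos: [0.4692, -0.1614, 0.1626]
ee_rot: [-180.0, 0.0, -177.9]
ft_force: [-1.3, 0.6, 7.3]
grip_width: 0.121
finger_force: 79.6
time: 13.4
ee_pos: [0.4692, -0.1614, 0.1618]
ee_rot: [-180.0, 0.0, -177.9]
ft_force: [-0.9, 0.6, 8.3]
grip_width: 0.126
finger_force: 79.6
time: 13.78
ee_pos: [0.4692, -0.1614, 0.1609]
ee_rot: [-180.0, 0.0, -177.9]
ft_force: [-1.5, 0.3, 9.1]
grip_width: 0.125
finger_force: 79.7
```

```bash
python3 -m pendant '[{"hand":0.5,"slide":[0,0,0.05],"yaw":0},{"hand":0.5,"slide":[0,0,0.1],"yaw":0},{"hand":0.5,"slide":[0,0,0.1],"yaw":0}]'
python3 -m pendant '[{"hand":0.5,"slide":[0,0,0.05],"yaw":0},{"hand":0.5,"slide":[0,0,0.05],"yaw":0},{"hand":0.5,"slide":[0,0,0.05],"yaw":0}]'
```

```text
time: 14.15
ee_pos: [0.4694, -0.1615, 0.1604]
ee_rot: [-180.0, 0.1, -177.9]
ft_force: [-2.6, 1.5, 10.1]
grip_width: 0.126
finger_force: 80.2
time: 14.52
ee_pos: [0.4695, -0.1616, 0.1603]
ee_rot: [-179.9, 0.1, -177.9]
ft_force: [-2.3, 1.0, 15.5]
grip_width: 0.125
finger_force: 80.7
```

The stop is reached: height now holds while force rises. One small increment adds margin.

```bash
python3 -m pendant '[{"hand":0.5,"slide":[0,0,0.04],"yaw":0},{"hand":0.5,"slide":[0,0,0.04],"yaw":0},{"hand":0.5,"slide":[0,0,0.04],"yaw":0},{"hand":0.5,"slide":[0,0,0.04],"yaw":0}]'
python3 -c "
from h import *
p,d=snapshot('side');cv2.imwrite('pics/c6.png',cv2.resize(p[215:325,275:385],(600,600),interpolation=cv2.INTER_CUBIC))
goto(.469,-.161,.16,2)"
```

```text
time: 15.02
ee_pos: [0.4696, -0.1616, 0.1603]
ee_rot: [-179.9, 0.1, -177.9]
ft_force: [-3.5, 2.8, 16.8]
grip_width: 0.128
finger_force: 81.1
pos [ 469.6 -161.6  160.3] rot [-1.7993e+02  1.2000e-01 -1.7794e+02] F [-4.5  2.1 17.9] g 81.1 0.126 t 15.075
slide cm [0.06 0.06 0.03] yaw 0.06
```

View pics/c6.png

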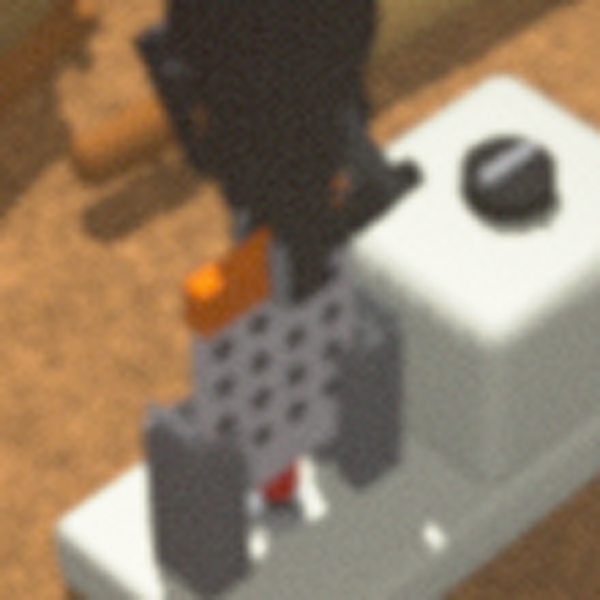

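The plate sits in both grooves (posts at (200,490) and (370,400)) on the depressed red ejector at (283,485). It is pressing steadily with about 18-19 N, so I hand in.

```bash
python3 -c "
from station import workorder
print(workorder.job_done())"
```

```text
the job is handed in; nothing more can be done
None
```

The job is handed in with the orange-rimmed insert still gripped and pressed down in the grater's grooves at about 18–19 N; its height stopped dropping as the force rose, so the ejector is on its hard stop, but the hand-in returned no verdict.

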